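# Close the row of pocket books with the right spacer

### The arm

A 7-joint arm with a two-finger parallel gripper is mounted at the origin on the work surface. World frame = base frame: x ahead of the robot, y to its left, z up, the work surface at z = 0. Lengths are in mm, angles in rad, forces in N, time in s.
With the tool pointing down it reaches from about 400 to 875 mm from the base axis. Payload 4.4 kg.
Tool frame: the origin (TCP) lies between the finger pads; the fingertips stand 17 mm ahead of it and the grasp point (between the pads) lies 2 mm behind it; z points along the fingers, y is the line along which they close (so a half turn about z gives the same grasp; the last joint's range is limited). The gripper opens to 85 mm and grips with 20 to 120 N. Pads are 22 mm wide; open, the fingers measure 114 mm over their backs; the gripper's body (76 mm by 85 mm) begins 54 mm behind the grasp point. The pads swing forward as they close: fully open they stand 13 mm farther back than shut.
Start: joints at [-1.293, 0.628, 0.038, 1.517, -0.027, 0.996, -0.02], TCP at [219.071, 611.985, 248.313] pointing down, gripper open.
Joint ranges: [-3.06, 3.06], [-0.37, 2.12], [-1.25, 1.32], [0.18, 2.47], [-1.1, 4.24], [0.23, 1.98], [-2.94, 2.94]. Speed limits (rad/s): [2.57, 2.57, 3.14, 3.14, 3.14, 3.14, 3.14].

### API

Orientations are given as [roll, pitch, yaw] about the fixed x, y, z axes, in that order (R = Rz(yaw) Ry(pitch) Rx(roll)).
In Python, from cell import sensors, get_image, ctrl gives the robot as it stands.
- The arm moves only by the tool send_rows, never from a script. Its argument "series" is a list of rows, each a list of 3 entries, a list of its own where there are three numbers: the finger opening in mm, from 0 to 85.4, then the shift along the world's x, y, z in units of 60 mm (1.0 is 60 mm), then the turn, a rotation vector about the world's x, y, z in units of 5 degrees (1.0 is 5 degrees). A call has 1 to 8 rows; each row shifts and turns the commanded pose from where the row before left it; what a row does not reach is not made up. A row lasts 1/8 s, in which the tool goes at most 62.5 mm and 10.7 degrees, less where a joint would pass 70% of its speed; a pose out of reach is approached as far as the arm can. A call is refused whole if a number of a shift passes 1 or a number of a turn 1, either way. A call with a gripper value outside its range is refused whole. The fingers move at their own pace and stop on an object; the grip force is fixed at half the most. Time passes only in rows, so rows that do not move let the fingers close. It gives the time, the measured TCP pose, the force, the opening and the grip force at its end, in the units of the state.
- sensors.read_state(): the state, without advancing time (a new reading comes with each control period).
- get_image(name): name is "scene" or "top" or "wrist"; returns a dict with "img" (384x512x3 uint8, red, green, blue), "depth" (384x512 float32, mm along the optical axis (not along the pixel's ray), 0 where there is no reading), "vfov" (degrees; the focal length in pixels is half the picture's height over the tangent of half this angle, whatever the lens; pixels are square), "cx", "cy" (the principal point, pixels), "world_to_cam" (4x4, takes a point from world to camera coordinates). Camera axes: x right, y down, z forward; pixel columns grow to the right and rows downward; lengths in mm; the calibration is good to about 2 mm. The wrist camera is an equidistant fisheye: a pixel r from the principal point sees the ray r / f radians off the axis. A picture is of the moment at which its call begins.
- ctrl.finish_job(): hands the job in; it is judged then, once.
The state is a dict: "clock": time; "qpos": joint angles; "qd": joint speeds; "tau": joint torques, N m; "eef_pos": TCP position; "tool_rot": TCP orientation; "force": force on the tool from outside, world axes, zero at the start; "torque": the same for the moment, N m; "width": finger opening in mm; "gripper_force": force on a finger pad.
Only numpy, scipy, OpenCV 4.12 (cv2) and the standard library are available. Lean on these libraries where they do the work, as an engineer would, in place of code of your own. Each camera call takes 0.05 s, during which the arm holds its last target. There are 200 camera calls.

### The job

Put the pocket books away: draw the rack's sliding bookend right back, take out the wrong spacer block that was left in the rack and stand it on the desk, stand all the green books in the rack upright and square, side by side from the fixed cheek, then after the last book stand the one oak spacer block that just fills the space left over, and slide the bookend fully home so that the row is closed up with no gap. Keep the other spacer blocks out of the rack, and do not disturb the mug, the photograph or the paperweight.

Things in the scene. Friction and masses are not known exactly. Their poses are not given: they have to be found in the camera images.
- rack: Wooden book rack fixed to the desk: floor board 86 deep (x), 286 long (y), 12 thick, no front or back wall. Origin on the desk below it; +x points away from the robot, +y along the row to the fixed cheek (18 thick, 105 above the floor board, inner face at rack y = +110 mm). The row's centre line is rack x = 0.
- rack_corner (a point): Point on the floor board's top (12 mm above the desk), on the rack's centre line, at the inner face of the fixed cheek: the row starts here and runs to rack -y. Same axes as the rack.
- bookend (a joint): Sliding bookend: plate 50 deep (x), 20 thick (y), 86 tall above the rack floor, brass square on its faces; grip it front and back from above. Value in m: 0 = fully home at its stop (174 mm clear to the fixed cheek), up to 0.050 drawn back along rack -y (224 mm clear). About 2.5 N of friction; stays where left; pushes along books that it meets.
- bookend_face (a point): Centre of the bookend's inner face (towards the row), 43 mm above the rack floor; the plate's centre is 10 mm further along rack -y. Same axes as the rack.
- book1: Green hard-bound pocket book with gilt bands on the spine, standing upright on the desk at the start: 62 deep (its x, spine at -x, towards the robot), 28 thick (its y), 90 tall, about 0.12 kg. Origin: centre of its underside. All green books are alike; three to five of them are present. Grip it front and back (62 mm) from above.
- book2: Green hard-bound pocket book with gilt bands on the spine, standing upright on the desk at the start: 62 deep (its x, spine at -x, towards the robot), 28 thick (its y), 90 tall, about 0.12 kg. Origin: centre of its underside. All green books are alike; three to five of them are present. Grip it front and back (62 mm) from above.
- book3: Green hard-bound pocket book with gilt bands on the spine, standing upright on the desk at the start: 62 deep (its x, spine at -x, towards the robot), 28 thick (its y), 90 tall, about 0.12 kg. Origin: centre of its underside. All green books are alike; three to five of them are present. Grip it front and back (62 mm) from above.
- book4: Green hard-bound pocket book with gilt bands on the spine, standing upright on the desk at the start: 62 deep (its x, spine at -x, towards the robot), 28 thick (its y), 90 tall, about 0.12 kg. Origin: centre of its underside. All green books are alike; three to five of them are present. Grip it front and back (62 mm) from above.
- book5: Green hard-bound pocket book with gilt bands on the spine, standing upright on the desk at the start: 62 deep (its x, spine at -x, towards the robot), 28 thick (its y), 90 tall, about 0.12 kg. Origin: centre of its underside. All green books are alike; three to five of them are present. Grip it front and back (62 mm) from above.
- block30: Light oak spacer block with a dark band round it, standing on the desk at the start: 62 deep (its x), 30 wide (its y, along the row), 70 tall. Origin: centre of its underside. The five spacer blocks differ in width only: 30, 44, 58, 72 and 86. Grip it front and back (62 mm) from above.
- block58: Light oak spacer block with a dark band round it, standing on the desk at the start: 62 deep (its x), 58 wide (its y, along the row), 70 tall. Origin: centre of its underside. The five spacer blocks differ in width only: 30, 44, 58, 72 and 86. Grip it front and back (62 mm) from above.
- block72: Light oak spacer block with a dark band round it, standing on the desk at the start: 62 deep (its x), 72 wide (its y, along the row), 70 tall. Origin: centre of its underside. The five spacer blocks differ in width only: 30, 44, 58, 72 and 86. Grip it front and back (62 mm) from above.
- block86: Light oak spacer block with a dark band round it, standing on the desk at the start: 62 deep (its x), 86 wide (its y, along the row), 70 tall. Origin: centre of its underside. The five spacer blocks differ in width only: 30, 44, 58, 72 and 86. Grip it front and back (62 mm) from above.
- block44: Light oak spacer block with a dark band round it, standing in the rack, where it does not belong, at the start: 62 deep (its x), 44 wide (its y, along the row), 70 tall. Origin: centre of its underside. The five spacer blocks differ in width only: 30, 44, 58, 72 and 86. Grip it front and back (62 mm) from above.
- mug: Blue mug standing on the desk, 76 wide, 85 tall, a bystander. Origin: centre of its underside.
- photo_frame: Brass photograph frame standing on a wooden foot 50 by 100, 128 tall, a bystander. Origin: centre of its underside.
- paperweight: Green glass paperweight, 72 wide, 46 tall, a bystander. Origin: centre of its underside.
Not all that is in view belongs to the job. Leave any purple look-alike of the book2 alone.

How it is judged:
By the outcome, as a careful person would: the job done as asked, in the order asked, and still so for the second after the job is handed in, with the robot touching nothing.
Of book1, book2, book3, book4, book5 only 3 to 5 are there at a start; the rules pass over those that are not, and their reading is None.
At some moment in a run one of block30, block58, block72, block86 may be knocked a few centimetres aside while the robot is not near it.
It also fails if it takes over 208 s, if anything falls off the work surface, if the arm or the gripper's body presses on something with over 40 N, if the wrist force passes 120 N, or if a joint passes its speed limit or range.

## Working session

There is one attempt and no reset: what is moved stays moved. The work goes in short steps, Python scripts to look and compute and a tool call to move; the robot and the scene stay as the last step left them, time stands still between calls to the robot, and variables do not carry over. Pictures are saved under pics/ and viewed, at most 14 in all, crops included, and the job is handed in when it is done.

Besides the shell and the picture viewer there is one more tool, called after ">>>" as a command line: name --argument value ..., lists and objects as JSON in quotes. send_rows: Moves the arm, as the interface text tells. Its arguments: {"type":"object","properties":{"series":{"type":"array"}},"required":["series"]}

```bash
ls; mkdir -p pics; cat > h.py <<'E'
import numpy as np,cv2
from cell import sensors,get_image,ctrl
def save(n,d=None):
    d=d or get_image(n[0]); cv2.imwrite('pics/'+n[1]+'.png',d['img'][:,:,::-1]); return d
E
python3 - <<'E'
from h import *
for n in ('top','scene'):
    d=save((n,n+'0')); np.savez(n+'0.npz',**d); print(n,d['vfov'],d['cx'],d['cy'],d['world_to_cam'].round(3).tolist())
print(sensors.read_state())
a=cv2.imread('pics/top0.png');b=cv2.imread('pics/scene0.png')
E
```

```text
pics
top 49.6941365209499 257.1198690874802 191.20537279679334 [[0.012, -1.0, 0.02, -8.491], [-0.99, -0.015, -0.138, 510.721], [0.138, -0.018, -0.99, 1087.451], [0.0, 0.0, 0.0, 1.0]]
scene 43.37975511715054 256.08838979060806 189.5566860433033 [[-0.756, 0.654, 0.015, 407.687], [0.421, 0.505, -0.754, -173.952], [-0.501, -0.563, -0.657, 1908.338], [0.0, 0.0, 0.0, 1.0]]
{'clock': 0.1, 'qpos': array([-1.29278973,  0.62926362,  0.03842428,  1.51826968, -0.02699859,
        0.99631686, -0.0199809 ]), 'qd': array([-0.00275374, -0.00231348,  0.0002872 , -0.00339509,  0.00117437,
       -0.00202113, -0.0005979 ]), 'tau': array([ 2.90375690e-03, -5.64538193e+01,  1.23057649e+00, -1.93974262e+01,
        1.12922292e-02,  5.48976372e-03,  2.03418347e-05]), 'eef_pos': array([218.87641528, 611.46768864, 247.47364599]), 'tool_rot': array([-3.13985240e+00,  7.46038276e-06,  2.79782245e+00]), 'force': array([ 0.19018897, -0.36548284,  0.97468714]), 'torque': array([-0.00928836, -0.02517175, -0.01225482]), 'gripper_force': 0.0, 'width': 85.66684415021092}
```

View pics/top0.png

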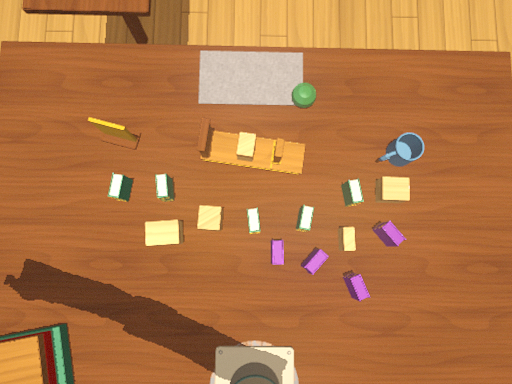

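View pics/scene0.png

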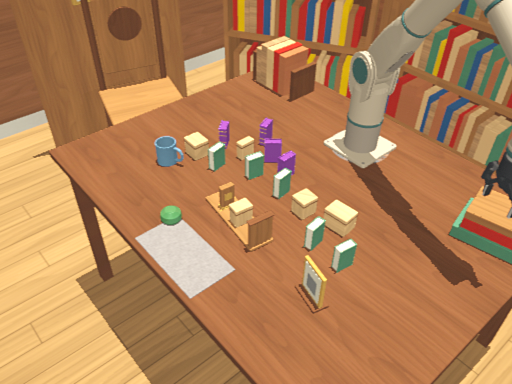

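Top view: the green books are at (119,187), (164,187), (254,220), (306,217) and (353,192). The oak blocks are at (163,232), (209,217), (349,238) and (396,188), with block44 in the rack at (246,145). Purple look-alikes are at (278,252), (316,261), (358,287) and (391,233). The rack runs from the cheek (205,138) to the end (303,160), with the bookend at (279,152). The scene view agrees: mug, frame and paperweight are clear of the rack.

With five books, 174−140 = 34 is left, so block30 (349,238) is the spacer.

```bash
cat >> h.py <<'E'
def cloud(d,fish=False):
    h,w=d['depth'].shape; f=h/2/np.tan(np.radians(d['vfov']/2))
    u,v=np.meshgrid(np.arange(w),np.arange(h)); x=(u-d['cx'])/f; y=(v-d['cy'])/f
    if fish:
        r=np.hypot(x,y)+1e-9; k=np.tan(np.minimum(r,1.45))/r; x=x*k; y=y*k
    z=d['depth'].astype(float); P=np.stack([x*z,y*z,z],-1)
    M=np.array(d['world_to_cam']); W=(P-M[:3,3])@M[:3,:3]
    W[z<=0]=np.nan
    return W
def colors(img):
    hsv=cv2.cvtColor(img,cv2.COLOR_RGB2HSV); return hsv
def rect(xy):
    (c,s,a)=cv2.minAreaRect(xy.astype(np.float32)); 
    w,h=s
    if w<h: a+=90; w,h=h,w
    return np.array(c),w,h,(a+90)%180-90   # angle of long side from +x
E
python3 - <<'E'
from h import *
for n in ('top','scene'):
    d=dict(np.load(n+'0.npz')); W=cloud(d); z=W[...,2]
    print(n,'table z',np.nanmedian(z[(abs(W[...,0]-450)<50)&(abs(W[...,1])<300)]))
    hsv=colors(d['img'])
    ok=(z>40)&(z<150)&(W[...,0]>250)&(W[...,0]<800)&(abs(W[...,1])<450)
    k,lab=cv2.connectedComponents(ok.astype(np.uint8))
    for i in range(1,k):
        m=lab==i
        if m.sum()<25: continue
        zt=np.percentile(z[m],90); t=m&(z>zt-6)
        c,w,h,a=rect(W[t][:,:2]); hs=np.median(hsv[m],0); ys,xs=np.nonzero(m)
        print(i,m.sum(),'px',xs.mean().round(),ys.mean().round(),'ctr',c.round(1),'med',np.median(W[t][:,:2],0).round(),'wh',round(w,1),round(h,1),'ang',round(a,1),'z',zt.round(1),hs)
E
```

```text
top table z 1.1971665203649389
1 139 px 305.0 93.0 ctr [ 783.9 -129.2] med [ 788. -132.] wh 44.7 31.8 ang 87.8 z 46.5 [ 54. 107. 187.]
3 402 px 111.0 128.0 ctr [664.4 382.4] med [664. 380.] wh 93.9 11.2 ang 75.8 z 129.2 [ 19. 189. 155.]
4 401 px 204.0 137.0 ctr [644.6 139.4] med [643. 139.] wh 87.8 22.5 ang -7.3 z 119.2 [ 13. 169. 183.]
5 439 px 246.0 146.0 ctr [629.3  29.4] med [630.  30.] wh 62.7 43.8 ang -8.1 z 84.4 [ 26.  93. 255.]
6 553 px 406.0 149.0 ctr [ 629.8 -403. ] med [ 630. -405.] wh 75.7 74.2 ang -45.9 z 85.2 [102.  67. 114.]
7 189 px 279.0 150.0 ctr [617.6 -57.2] med [618. -56.] wh 50.0 19.5 ang -7.8 z 100.1 [ 17. 174. 235.]
8 407 px 118.0 187.0 ctr [513.6 362.1] med [512. 362.] wh 61.5 29.4 ang -7.6 z 90.7 [ 39.  57. 218.]
9 358 px 163.0 187.0 ctr [514.8 244.8] med [513. 245.] wh 61.9 28.7 ang 7.1 z 91.1 [ 30.  39. 244.]
10 731 px 394.0 189.0 ctr [ 519.1 -367.6] med [ 518. -368.] wh 73.0 62.3 ang 88.8 z 72.3 [ 25.  99. 255.]
11 369 px 354.0 192.0 ctr [ 508.2 -256.3] med [ 507. -257.] wh 60.8 29.6 ang 10.1 z 90.9 [ 30.  46. 228.]
12 315 px 305.0 218.0 ctr [ 437.2 -128.
[... 1998 characters left out ...]
0 ctr [633.6  34.1] med [633.  34.] wh 62.3 46.5 ang -6.3 z 84.1 [ 18. 114. 222.]
13 579 px 341.0 213.0 ctr [398.2 247. ] med [400. 247.] wh 88.4 63.2 ang -86.6 z 73.1 [ 30.  69. 255.]
15 57 px 172.0 209.0 ctr [ 786.8 -127.2] med [ 792. -128.] wh 42.4 25.3 ang -87.1 z 47.1 [ 56.  99. 206.]
17 575 px 260.0 226.0 ctr [647.  142.4] med [649. 143.] wh 88.1 27.8 ang -7.2 z 118.0 [ 14. 152. 152.]
18 341 px 315.0 229.0 ctr [517.9 248. ] med [518. 248.] wh 66.3 30.5 ang 7.5 z 90.1 [ 33.  44. 197.]
19 399 px 345.0 251.0 ctr [515.2 365.3] med [517. 365.] wh 63.3 31.9 ang -10.1 z 90.4 [ 44.  56. 175.]
20 612 px 314.0 278.0 ctr [668.6 385.2] med [669. 387.] wh 94.0 11.8 ang 75.9 z 128.1 [ 23.  58. 186.]
```

>>> send_rows --series '[[85,[0.417,-0.694,0],[0,0,-0.975]],[85,[0.417,-0.694,0],[0,0,-0.975]],[85,[0.417,-0.694,0],[0,0,-0.975]],[85,[0.417,-0.694,0],[0,0,-0.975]],[85,[0.417,-0.694,0],[0,0,-0.975]],[85,[0.417,-0.694,0],[0,0,-0.975]],[85,[0.417,-0.694,0],[0,0,-0.975]],[85,[0.417,-0.694,0],[0,0,-0.975]]]'

```text
clock: 1.1
eef_pos: [419.7, 277.4, 248.2]
tool_rot: [-3.141, -0.0, 2.114]
force: [1.7, 0.3, 0.0]
width: 84.9
gripper_force: 0.0
```

>>> send_rows --series '[[85,[0.417,-0.694,0],[0,0,-0.975]],[85,[0.417,-0.694,0],[0,0,-0.975]],[85,[0.417,-0.694,0],[0,0,-0.975]],[85,[0.417,-0.694,0],[0,0,-0.975]],[85,[0.417,-0.694,0],[0,0,-0.975]],[85,[0.417,-0.694,0],[0,0,-0.975]],[85,[0.417,-0.694,0],[0,0,-0.975]],[85,[0.417,-0.694,0],[0,0,-0.975]]]'

```text
clock: 2.1
eef_pos: [619.9, -55.4, 247.9]
tool_rot: [-3.141, -0.0, 1.434]
force: [0.9, 0.3, 0.1]
width: 84.9
gripper_force: 0.0
```

```bash
python3 - <<'E'
from h import *
s=sensors.read_state(); print(s['clock'],s['eef_pos'].round(1),np.degrees(s['tool_rot']).round(2),s['qpos'].round(2),s['force'].round(1))
d=save(('wrist','w1')); np.savez('w1.npz',**d); print(d['vfov'],d['cx'],d['cy'],d['world_to_cam'].round(3).tolist())
W=cloud(d,True); z=W[...,2]
ok=(z>40)&(z<150)&(W[...,0]>350)&(W[...,0]<800)
k,lab=cv2.connectedComponents(ok.astype(np.uint8))
for i in range(1,k):
    m=lab==i
    if m.sum()<100: continue
    zt=np.percentile(z[m],90); t=m&(z>zt-5)
    c,w,h,a=rect(W[t][:,:2]); ys,xs=np.nonzero(m)
    print(m.sum(),'px',xs.mean().round(),ys.mean().round(),'ctr',c.round(1),'wh',round(w,1),round(h,1),'ang',round(a,1),'z',zt.round(1))
E
```

```text
2.1 [619.9 -55.4 247.9] [-1.7996e+02 -2.0000e-02  8.2150e+01] [-0.21  0.62  0.43  1.61 -0.3   0.98  0.17] [0.9 0.3 0.1]
65.70646984690485 254.61530866877044 191.1690691153177 [[0.991, -0.136, -0.0, -619.593], [-0.129, -0.942, 0.309, -12.532], [-0.042, -0.306, -0.951, 388.433], [0.0, 0.0, 0.0, 1.0]]
354 px 44.0 5.0 ctr [381.8 201.2] wh 35.2 13.3 ang -22.7 z 69.3
297 px 255.0 2.0 ctr [644.  131.2] wh 78.9 1.7 ang -7.7 z 53.6
2674 px 82.0 48.0 ctr [436.3 122.4] wh 62.1 58.7 ang -2.8 z 70.3
2819 px 255.0 90.0 ctr [630.1  30.3] wh 62.6 43.8 ang -7.8 z 82.4
1547 px 86.0 143.0 ctr [429.8   8.2] wh 64.0 28.3 ang 7.1 z 89.1
1534 px 256.0 176.0 ctr [618.5 -56.9] wh 49.8 20.8 ang -6.8 z 98.2
933 px 60.0 201.0 ctr [365.7 -54.1] wh 31.8 28.6 ang 2.0 z 88.2
497 px 393.0 208.0 ctr [ 785.4 -131.3] wh 42.5 29.1 ang 89.8 z 44.9
1834 px 120.0 247.0 ctr [ 437.6 -127.2] wh 62.9 30.0 ang -11.3 z 88.7
257 px 80.0 272.0 ctr [ 354.7 -163.5] wh 16.3 8.7 ang -89.7 z 87.3
1372 px 197.0 319.0 ctr [ 512.6 -253.8] wh 54.8 28.0 ang 10.7 z 87.6
```

View pics/w1.png

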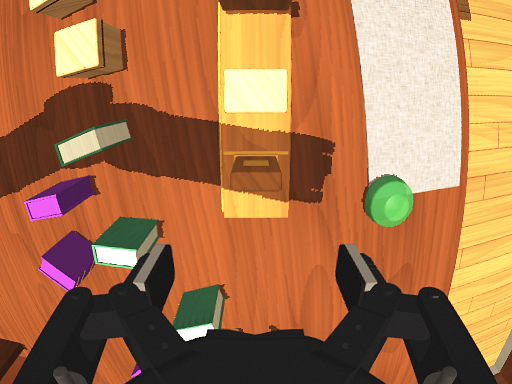

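Wrist view: the bookend is at (256,176), block44 at (255,90), and the rack is clear of the fingers. Next I grip the bookend and draw it back.

>>> send_rows --series '[[85,[-0.02,-0.02,-0.9],[0,0,0]],[85,[0,0,-0.95],[0,0,0]],[85,[0,0,-0.9],[0,0,0]],[85,[0,0,0],[0,0,0]],[40,[0,0,0],[0,0,0]],[40,[0,0,0],[0,0,0]],[40,[0,0,0],[0,0,0]],[40,[0,0,0],[0,0,0]]]'

```text
clock: 3.15
eef_pos: [620.8, -55.8, 86.5]
tool_rot: [3.135, -0.0, 1.437]
force: [1.0, -0.7, 6.9]
width: 49.3
gripper_force: 62.5
```

>>> send_rows --series '[[40,[0,0,0],[0,0,0]],[40,[-0.02,-0.15,0],[0,0,0]],[40,[-0.02,-0.15,0],[0,0,0]],[40,[-0.02,-0.15,0],[0,0,0]],[40,[-0.02,-0.15,0],[0,0,0]],[40,[-0.01,-0.1,0],[0,0,0]],[40,[0,0,0],[0,0,0]]]'

```text
clock: 4.03
eef_pos: [615.2, -98.0, 86.5]
tool_rot: [3.136, -0.0, 1.437]
force: [1.4, 0.2, 8.4]
width: 49.1
gripper_force: 62.7
```

>>> send_rows --series '[[40,[0,-0.05,0],[0,0,0]],[40,[0,0,0],[0,0,0]]]'

```text
clock: 4.28
eef_pos: [614.9, -100.0, 86.5]
tool_rot: [3.136, -0.001, 1.437]
force: [0.5, 1.5, 8.9]
width: 48.7
gripper_force: 62.8
```

>>> send_rows --series '[[40,[-0.01,-0.05,0],[0,0,0]],[40,[0,0,0],[0,0,0]]]'

```text
clock: 4.53
eef_pos: [614.9, -100.1, 86.5]
tool_rot: [3.136, -0.005, 1.438]
force: [0.8, 7.1, 9.0]
width: 48.7
gripper_force: 63.0
```

>>> send_rows --series '[[40,[0,-0.03,0],[0,0,0]],[40,[0,0,0],[0,0,0]]]'

```text
clock: 4.78
eef_pos: [614.9, -100.1, 86.4]
tool_rot: [3.137, -0.007, 1.438]
force: [-0.1, 10.4, 10.9]
width: 48.8
gripper_force: 63.1
```

>>> send_rows --series '[[40,[0,-0.03,0],[0,0,0]],[40,[0,0,0],[0,0,0]]]'

```text
clock: 5.03
eef_pos: [614.9, -100.2, 86.4]
tool_rot: [3.138, -0.009, 1.439]
force: [-0.0, 12.4, 10.6]
width: 49.0
gripper_force: 63.2
```

>>> send_rows --series '[[40,[0.01,0.12,0],[0,0,0]],[85,[0,0,0],[0,0,0]],[85,[0,0,0],[0,0,0]],[85,[0,0,0],[0,0,0]],[85,[0,0,0],[0,0,0]],[85,[0.05,0.4,1],[0,0,0]],[85,[0.15,0.9,1],[0,0,0]],[85,[0.06,0.7,0],[0,0,0]]]'

```text
clock: 6.02
eef_pos: [629.2, 7.1, 191.7]
tool_rot: [3.133, -0.001, 1.435]
force: [0.5, 0.7, -0.1]
width: 85.0
gripper_force: 0.0
```

```bash
cat >> h.py <<'E'
def see(n='wrist',zmin=40,box=(350,850,-460,460),png=None):
    d=get_image(n)
    if png: save((n,png),d)
    s=sensors.read_state(); print(n,round(s['clock'],2),s['eef_pos'].round(1),np.degrees(s['tool_rot']).round(2),s['force'].round(1))
    W=cloud(d,n=='wrist'); z=W[...,2]; hsv=colors(d['img'])
    ok=(z>zmin)&(z<150)&(W[...,0]>box[0])&(W[...,0]<box[1])&(W[...,1]>box[2])&(W[...,1]<box[3])
    k,lab=cv2.connectedComponents(ok.astype(np.uint8))
    for i in range(1,k):
        m=lab==i
        if m.sum()<(200 if n=='wrist' else 50): continue
        zt=np.percentile(z[m],90); t=m&(z>zt-5)
        c,w,h,a=rect(W[t][:,:2]); ys,xs=np.nonzero(m)
        print(m.sum(),'px',int(xs.mean()),int(ys.mean()),'ctr',c.round(1),'wh',round(w,1),round(h,1),'ang',round(a,1),'z',zt.round(1),'hue',int(np.median(hsv[m][:,0])))
    return d,W
E
python3 -c "
from h import *
see()"
```

```text
wrist 6.08 [628.1  16.7 189.1] [179.83  -0.41  82.74] [-0.6  6.1 -1. ]
2189 px 20 24 ctr [406.1 227.6] wh 62.8 54.4 ang 84.6 z 70.1 hue 29
5288 px 253 25 ctr [645.  139.7] wh 88.4 22.3 ang -7.9 z 117.3 hue 10
3409 px 53 101 ctr [435.8 122.9] wh 64.1 58.3 ang -3.1 z 70.2 hue 16
4284 px 253 162 ctr [630.1  30.9] wh 62.6 44.3 ang -8.4 z 82.3 hue 17
2146 px 67 213 ctr [430.    8.3] wh 64.0 28.5 ang 7.5 z 89.0 hue 22
1164 px 46 265 ctr [365.6 -53.7] wh 31.3 29.1 ang 0.7 z 87.8 hue 147
620 px 402 270 ctr [ 792.7 -130.1] wh 41.0 40.9 ang 71.3 z 44.8 hue 55
2330 px 253 291 ctr [613.3 -99.4] wh 49.5 20.7 ang -8.0 z 97.7 hue 13
915 px 117 365 ctr [ 387.2 -240.1] wh 60.3 30.9 ang 3.3 z 69.9 hue 15
```

>>> send_rows --series '[[85,[0.05,0.22,0],[0,0,0]],[85,[0,0,0],[0,0,0]],[85,[0,0,0],[0,0,0]]]'

```text
clock: 6.45
eef_pos: [628.9, 18.2, 187.1]
tool_rot: [-3.141, 0.001, 1.434]
force: [-0.0, -0.6, 0.4]
width: 85.2
gripper_force: 0.0
```

>>> send_rows --series '[[85,[0.04,0.22,0],[0,0,0]],[85,[0,0,-0.7],[0,0,0]],[85,[0,0,-0.7],[0,0,0]],[85,[0,0,-0.65],[0,0,0]],[85,[0,0,0],[0,0,0]],[85,[0,0,0],[0,0,0]]]'

```text
clock: 7.2
eef_pos: [632.7, 33.2, 65.7]
tool_rot: [3.14, -0.0, 1.436]
force: [1.3, -0.1, 1.1]
width: 85.3
gripper_force: 0.0
```

>>> send_rows --series '[[40,[0,0,0],[0,0,0]],[40,[0,0,0],[0,0,0]],[40,[0,0,0],[0,0,0]],[40,[0,0,0],[0,0,0]],[40,[0,0,0],[0,0,0]]]'

```text
clock: 7.82
eef_pos: [633.1, 33.3, 66.6]
tool_rot: [3.138, -0.001, 1.436]
force: [-0.5, 0.8, 6.5]
width: 60.8
gripper_force: 66.6
```

>>> send_rows --series '[[40,[0,0,0.5],[0,0,0]],[40,[0,0,0.7],[0,0,0]],[40,[0,0,0.7],[0,0,0]],[40,[0,0,0.4],[0,0,0]],[40,[0,-0.4,0],[0,0,0]],[40,[0,-0.75,0],[0,0,0]],[40,[0,-0.75,0],[0,0,0]],[40,[0,-0.75,0],[0,0,0]]]'

```text
clock: 8.82
eef_pos: [631.5, -126.9, 203.1]
tool_rot: [3.141, -0.0, 1.437]
force: [-0.3, 0.3, -1.5]
width: 60.9
gripper_force: 65.8
```

>>> send_rows --series '[[40,[0,-0.75,0],[0,0,0]],[40,[0,-0.75,0],[0,0,0]],[40,[0,-0.4,0],[0,0,0]],[40,[0,0,0],[0,0,0]],[40,[0,0,-0.7],[0,0,0]],[40,[0,0,-0.7],[0,0,0]],[40,[0,0,-0.7],[0,0,0]],[40,[0,0,0],[0,0,0]]]'

```text
clock: 9.82
eef_pos: [629.4, -236.2, 73.3]
tool_rot: [-3.134, -0.003, 1.438]
force: [-0.1, -0.3, -0.8]
width: 61.0
gripper_force: 65.7
```

>>> send_rows --series '[[40,[0,0,0],[0,0,0]]]'

```text
clock: 9.95
eef_pos: [632.9, -239.2, 78.2]
tool_rot: [3.139, 0.0, 1.438]
force: [1.2, -0.0, -0.6]
width: 61.2
gripper_force: 65.7
```

>>> send_rows --series '[[40,[0,0,-0.36],[0,0,0]],[40,[0,0,0],[0,0,0]],[40,[0,0,0],[0,0,0]]]'

```text
clock: 10.32
eef_pos: [631.3, -239.6, 54.8]
tool_rot: [-3.141, -0.0, 1.436]
force: [-0.8, 1.1, -0.9]
width: 61.3
gripper_force: 65.9
```

>>> send_rows --series '[[40,[0,0,-0.02],[0,0,0]],[85,[0,0,0],[0,0,0]],[85,[0,0,0],[0,0,0]],[85,[0,0,0],[0,0,0]],[85,[0,0,0],[0,0,0]],[85,[0,0,0.6],[0,0,0]],[85,[0,0,0.8],[0,0,0]],[85,[0,0,0.8],[0,0,0]]]'

```text
clock: 11.32
eef_pos: [631.4, -239.7, 186.8]
tool_rot: [-3.141, -0.0, 1.436]
force: [0.8, -0.2, 0.5]
width: 84.8
gripper_force: 0.0
```

>>> send_rows --series '[[85,[-0.6,0,0],[0,0,0.9]],[85,[-0.7,0,0],[0,0,0.9]],[85,[-0.6,0,0],[0,0,0.9]],[85,[-0.1,0,0],[0,0,0.8]],[85,[0,0,0],[0,0,0]],[85,[0,0,0],[0,0,0]]]'

```text
clock: 12.08
eef_pos: [512.4, -239.7, 185.7]
tool_rot: [3.141, 0.0, 1.741]
force: [0.8, 0.3, -0.4]
width: 84.9
gripper_force: 0.0
```

```bash
python3 -c "
from h import *
see(png='w2')"
```

```text
wrist 12.12 [ 512.4 -239.6  185.6] [1.7997e+02 1.0000e-02 9.9780e+01] [-0.3  0.5 -0.2]
3147 px 187 45 ctr [ 438.1 -127.7] wh 62.0 28.8 ang -10.5 z 89.5 hue 24
2480 px 400 57 ctr [ 612.5 -100.1] wh 51.0 20.8 ang -8.2 z 98.0 hue 15
555 px 93 81 ctr [ 354.4 -163.7] wh 17.0 8.7 ang 89.7 z 88.9 hue 147
548 px 502 136 ctr [ 789.2 -131.3] wh 43.3 37.2 ang -71.1 z 44.6 hue 58
2519 px 124 167 ctr [ 385.8 -241. ] wh 62.3 30.5 ang 2.5 z 70.2 hue 30
3215 px 372 209 ctr [ 628.4 -242.6] wh 62.3 44.7 ang -7.4 z 70.2 hue 30
3506 px 248 208 ctr [ 508.8 -255.8] wh 62.1 28.1 ang 10.8 z 89.4 hue 48
867 px 123 266 ctr [ 391.7 -345.2] wh 56.8 12.5 ang 45.5 z 89.0 hue 147
3843 px 243 297 ctr [ 519.5 -368.1] wh 73.1 62.3 ang 88.6 z 70.2 hue 30
1423 px 322 313 ctr [ 606.  -372.8] wh 41.7 15.8 ang 37.2 z 79.8 hue 101
```

>>> send_rows --series '[[85,[-0.02,-0.26,0],[0,0,0.1]],[85,[0,0,-0.65],[0,0,0]],[85,[0,0,-0.65],[0,0,0]],[85,[0,0,-0.63],[0,0,0]],[85,[0,0,0],[0,0,0]],[85,[0,0,0],[0,0,0]]]'

```text
clock: 12.88
eef_pos: [511.0, -256.6, 70.8]
tool_rot: [3.141, 0.001, 1.75]
force: [-0.5, -0.2, 0.6]
width: 84.9
gripper_force: 0.0
```

>>> send_rows --series '[[50,[0,0,0],[0,0,0]],[50,[0,0,0],[0,0,0]],[50,[0,0,0],[0,0,0]],[50,[0,0,0],[0,0,0]],[50,[0,0,0],[0,0,0]]]'

```text
clock: 13.5
eef_pos: [511.5, -256.0, 71.7]
tool_rot: [3.139, 0.002, 1.751]
force: [-0.0, -0.8, 5.9]
width: 61.4
gripper_force: 65.8
```

>>> send_rows --series '[[50,[0,0,0.5],[0,0,0]],[50,[0,0,0.7],[0,0,0]],[50,[0,0,0.7],[0,0,0]],[50,[0,0,0.3],[0,0,0]],[50,[0,0,0],[0,0,0]]]'

```text
clock: 14.12
eef_pos: [511.4, -255.7, 203.9]
tool_rot: [3.138, 0.002, 1.751]
force: [0.1, 0.2, -1.0]
width: 61.3
gripper_force: 65.6
```

>>> send_rows --series '[[50,[0.2,0.4,0],[0,0,-0.6]],[50,[0.28,0.75,0],[0,0,-0.6]],[50,[0.28,0.75,0],[0,0,-0.6]],[50,[0.28,0.75,0],[0,0,-0.6]],[50,[0.28,0.75,0],[0,0,-0.6]],[50,[0.28,0.75,0],[0,0,-0.6]],[50,[0.28,0.75,0],[0,0,0]],[50,[0.28,0.75,0],[0,0,0]]]'

```text
clock: 15.12
eef_pos: [639.6, 85.3, 200.5]
tool_rot: [-3.14, 0.001, 1.437]
force: [0.3, 0.2, -2.0]
width: 61.3
gripper_force: 65.7
```

>>> send_rows --series '[[50,[0.1,0.5,0],[0,0,0]],[50,[0,0,0],[0,0,0]],[50,[0,0,0],[0,0,0]],[50,[0,0,0],[0,0,0]]]'

```text
clock: 15.62
eef_pos: [645.7, 111.5, 201.7]
tool_rot: [-3.141, 0.001, 1.434]
force: [-1.1, 0.7, -1.8]
width: 61.1
gripper_force: 65.7
```

>>> send_rows --series '[[50,[-0.02,0.01,-0.65],[0,0,0]],[50,[0,0,-0.65],[0,0,0]],[50,[0,0,-0.62],[0,0,0]],[50,[0,0,0],[0,0,0]],[50,[0,0,0],[0,0,0]]]'

```text
clock: 16.25
eef_pos: [645.0, 113.2, 87.1]
tool_rot: [3.141, 0.0, 1.435]
force: [-1.0, -0.3, -1.0]
width: 60.9
gripper_force: 69.0
```

```bash
python3 -c "
from h import *
see(png='w3',zmin=60)"
```

```text
wrist 16.3 [645.2 113.5  87.5] [179.95   0.    82.24] [-0.7  0.9 -1.1]
3563 px 25 51 ctr [530.1 247.5] wh 34.1 29.6 ang 6.8 z 88.2 hue 21
36499 px 252 265 ctr [643.4 115.5] wh 130.8 31.5 ang -7.4 z 141.5 hue 11
1587 px 12 254 ctr [458.8 115.3] wh 67.0 33.1 ang 57.9 z 69.9 hue 16
1462 px 254 337 ctr [644.3 123.3] wh 34.2 3.3 ang -7.8 z 149.4 hue 90
515 px 26 352 ctr [411.   18.1] wh 34.9 15.0 ang 35.5 z 88.9 hue 67
```

View pics/w3.png

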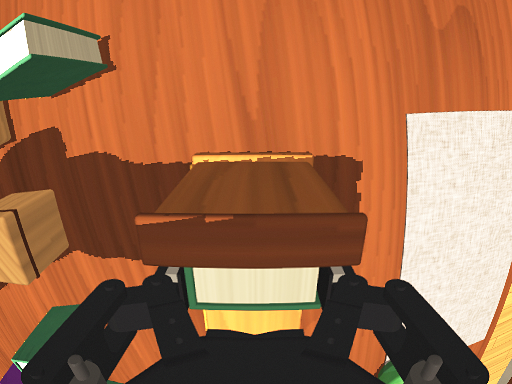

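Wrist view: the book, pages and green boards at (255,285), hangs square just behind the cheek's top at (250,240). Next I lower it the last few mm and slide it to the cheek.

>>> send_rows --series '[[50,[0,0,-0.05],[0,0,0]],[50,[0,0,0],[0,0,0]]]'

```text
clock: 16.55
eef_pos: [644.7, 114.4, 83.9]
tool_rot: [-3.142, -0.0, 1.436]
force: [-0.0, -0.1, -1.0]
width: 61.3
gripper_force: 69.0
```

>>> send_rows --series '[[50,[0.003,0.025,0],[0,0,0]],[50,[0,0,0],[0,0,0]]]'

```text
clock: 16.8
eef_pos: [645.0, 116.2, 83.8]
tool_rot: [3.141, -0.0, 1.437]
force: [0.1, -0.8, -2.0]
width: 61.1
gripper_force: 69.0
```

>>> send_rows --series '[[50,[0.003,0.025,0],[0,0,0]],[50,[0,0,0],[0,0,0]]]'

```text
clock: 17.05
eef_pos: [645.2, 116.9, 83.7]
tool_rot: [3.141, 0.001, 1.436]
force: [-0.6, -0.9, -0.7]
width: 61.1
gripper_force: 69.0
```

>>> send_rows --series '[[50,[0.003,0.025,0],[0,0,0]],[50,[0,0,0],[0,0,0]]]'

```text
clock: 17.3
eef_pos: [645.2, 117.0, 83.7]
tool_rot: [-3.141, 0.002, 1.435]
force: [-1.7, -5.4, 0.9]
width: 61.4
gripper_force: 69.2
```

>>> send_rows --series '[[50,[0,-0.03,0],[0,0,0]],[85,[0,0,0],[0,0,0]],[85,[0,0,0],[0,0,0]],[85,[0,0,0],[0,0,0]],[85,[0,0,0],[0,0,0]],[85,[0,0,0.6],[0,0,0]],[85,[0,0,0.7],[0,0,0]],[85,[0,0,0.6],[0,0,0]]]'

```text
clock: 18.3
eef_pos: [645.6, 117.0, 199.2]
tool_rot: [3.141, -0.0, 1.436]
force: [0.2, -0.1, -0.0]
width: 85.2
gripper_force: 0.0
```

>>> send_rows --series '[[85,[-0.5,0.4,0],[0,0,0.7]],[85,[-0.6,0.7,0],[0,0,0.8]],[85,[-0.6,0.7,0],[0,0,0.8]],[85,[-0.4,0.35,0],[0,0,0.7]],[85,[0,0,0],[0,0,0]],[85,[0,0,0],[0,0,0]]]'

```text
clock: 19.05
eef_pos: [520.1, 245.3, 197.9]
tool_rot: [3.14, 0.001, 1.697]
force: [0.6, -0.9, 0.2]
width: 84.9
gripper_force: 0.0
```

```bash
python3 -c "
from h import *
see(zmin=50)"
```

```text
wrist 19.1 [520.4 244.8 197.9] [1.7993e+02 4.0000e-02 9.7180e+01] [-0.6 -0.  -0.1]
5143 px 442 67 ctr [664.5 383.8] wh 95.0 11.7 ang 76.1 z 127.3 hue 17
2969 px 266 51 ctr [513.7 363.1] wh 61.5 28.7 ang -8.4 z 89.5 hue 0
5561 px 129 169 ctr [395.5 244.1] wh 86.1 62.7 ang -85.3 z 70.3 hue 29
3060 px 250 188 ctr [514.9 245.6] wh 62.0 28.8 ang 7.3 z 89.5 hue 24
1195 px 182 283 ctr [452.6 122.7] wh 58.6 29.6 ang 85.0 z 70.1 hue 30
1167 px 330 301 ctr [608.9 145.2] wh 22.8 15.9 ang 81.3 z 116.4 hue 12
622 px 123 368 ctr [365.5 -53. ] wh 31.5 29.6 ang 2.5 z 87.7 hue 147
```

>>> send_rows --series '[[85,[-0.05,0.01,-0.5],[0,0,0]],[85,[0,0,-0.8],[0,0,0]],[85,[0,0,-0.8],[0,0,0]],[85,[0,0,0],[0,0,0]],[85,[0,0,0],[0,0,0]]]'

```text
clock: 19.73
eef_pos: [518.0, 245.9, 72.9]
tool_rot: [3.139, 0.0, 1.697]
force: [0.4, 0.1, 1.1]
width: 84.8
gripper_force: 0.0
```

>>> send_rows --series '[[50,[0,0,0],[0,0,0]],[50,[0,0,0],[0,0,0]],[50,[0,0,0],[0,0,0]],[50,[0,0,0],[0,0,0]],[50,[0,0,0],[0,0,0]]]'

```text
clock: 20.35
eef_pos: [517.9, 247.1, 73.9]
tool_rot: [3.138, -0.001, 1.698]
force: [0.8, -1.2, 6.5]
width: 61.1
gripper_force: 66.0
```

>>> send_rows --series '[[50,[0,0,0.5],[0,0,0]],[50,[0,0,0.7],[0,0,0]],[50,[0,0,0.7],[0,0,0]],[50,[0,0,0.3],[0,0,0]],[50,[0,0,0],[0,0,0]]]'

```text
clock: 20.98
eef_pos: [517.3, 247.2, 206.0]
tool_rot: [3.137, -0.002, 1.699]
force: [0.4, -0.3, -2.5]
width: 60.7
gripper_force: 65.6
```

>>> send_rows --series '[[50,[0.2,-0.5,0.1],[0,0,-0.6]],[50,[0.3,-0.7,0.1],[0,0,-0.6]],[50,[0.4,-0.7,0],[0,0,-0.6]],[50,[0.5,-0.6,0],[0,0,-0.6]],[50,[0.5,-0.2,0],[0,0,-0.6]],[50,[0.2,0,0],[0,0,0]],[50,[0,0,0],[0,0,0]],[50,[0,0,0],[0,0,0]]]'

```text
clock: 21.98
eef_pos: [640.9, 86.1, 215.1]
tool_rot: [-3.139, -0.001, 1.439]
force: [-0.6, 0.1, -1.2]
width: 61.3
gripper_force: 65.7
```

>>> send_rows --series '[[50,[0,0,-0.5],[0,0,0]],[50,[0,0,-0.8],[0,0,0]],[50,[0,0,-0.8],[0,0,0]],[50,[0,0,0],[0,0,0]],[50,[0,0,0],[0,0,0]]]'

```text
clock: 22.6
eef_pos: [642.1, 85.2, 90.4]
tool_rot: [3.142, -0.0, 1.437]
force: [0.1, -0.0, -0.8]
width: 60.9
gripper_force: 70.5
```

>>> send_rows --series '[[50,[0,0,-0.045],[0,0,0]],[50,[0.004,0.03,0],[0,0,0]],[50,[0,0,0],[0,0,0]]]'

```text
clock: 22.98
eef_pos: [642.8, 86.9, 87.4]
tool_rot: [3.141, -0.001, 1.437]
force: [-0.0, 0.2, -1.3]
width: 61.3
gripper_force: 70.6
```

>>> send_rows --series '[[50,[0.003,0.025,0],[0,0,0]],[50,[0,0,0],[0,0,0]]]'

```text
clock: 23.22
eef_pos: [642.8, 88.1, 87.0]
tool_rot: [3.142, -0.0, 1.437]
force: [-0.1, -0.2, -1.5]
width: 61.0
gripper_force: 70.6
```

>>> send_rows --series '[[50,[0.003,0.02,0],[0,0,0]],[50,[0,0,0],[0,0,0]]]'

```text
clock: 23.48
eef_pos: [642.9, 89.2, 86.9]
tool_rot: [-3.141, -0.0, 1.437]
force: [-0.4, 0.4, -2.5]
width: 61.5
gripper_force: 70.6
```

>>> send_rows --series '[[50,[-0.015,0.02,-0.01],[0,0,0]],[50,[0,0,0],[0,0,0]]]'

```text
clock: 23.72
eef_pos: [641.9, 90.2, 86.2]
tool_rot: [-3.141, 0.0, 1.436]
force: [-0.4, 0.5, -1.2]
width: 61.3
gripper_force: 70.6
```

>>> send_rows --series '[[50,[0,0.02,0],[0,0,0]],[50,[0,0,0],[0,0,0]]]'

```text
clock: 23.98
eef_pos: [641.9, 90.4, 86.3]
tool_rot: [-3.142, 0.001, 1.436]
force: [-0.5, -3.8, -1.3]
width: 61.1
gripper_force: 70.6
```

>>> send_rows --series '[[50,[0,0.02,0],[0,0,0]],[50,[0,0,0],[0,0,0]]]'

```text
clock: 24.22
eef_pos: [641.9, 90.3, 86.3]
tool_rot: [3.141, 0.003, 1.435]
force: [-0.8, -5.5, -1.3]
width: 60.8
gripper_force: 70.6
```

>>> send_rows --series '[[50,[0,-0.03,0],[0,0,0]],[85,[0,0,0],[0,0,0]],[85,[0,0,0],[0,0,0]],[85,[0,0,0],[0,0,0]],[85,[0,0,0],[0,0,0]],[85,[0,0,0.6],[0,0,0]],[85,[0,0,0.7],[0,0,0]],[85,[0,0,0.6],[0,0,0]]]'

```text
clock: 25.22
eef_pos: [642.2, 90.9, 201.9]
tool_rot: [3.141, -0.0, 1.436]
force: [-0.2, -0.5, -0.2]
width: 85.4
gripper_force: 0.0
```

>>> send_rows --series '[[85,[-0.3,0.5,0],[0,0,0]],[85,[-0.4,0.7,0],[0,0,0]],[85,[-0.4,0.8,0],[0,0,0]],[85,[-0.4,0.8,0],[0,0,0]],[85,[-0.3,0.8,0],[0,0,0]],[85,[-0.2,0.7,0],[0,0,0]],[85,[-0.05,0.25,0],[0,0,0]],[85,[0,0,0],[0,0,0]]]'

```text
clock: 26.22
eef_pos: [518.8, 364.4, 200.2]
tool_rot: [3.141, 0.0, 1.438]
force: [-0.4, -1.0, -0.5]
width: 85.1
gripper_force: 0.0
```

```bash
python3 -c "
from h import *
see(zmin=50)"
```

```text
wrist 26.27 [519.7 362.5 200.3] [1.7996e+02 7.0000e-02 8.2250e+01] [-0.  -1.3  0.6]
5603 px 419 152 ctr [664.6 384.1] wh 94.8 11.8 ang 75.4 z 127.4 hue 17
3000 px 250 189 ctr [513.6 363. ] wh 62.1 28.5 ang -8.1 z 89.4 hue 25
1470 px 181 301 ctr [407.9 244.8] wh 84.8 37.9 ang -84.8 z 70.2 hue 30
1118 px 390 359 ctr [652.9 139.7] wh 58.9 23.4 ang -7.3 z 116.9 hue 11
```

>>> send_rows --series '[[85,[-0.05,0.01,-0.5],[0,0,0]],[85,[0,0,-0.8],[0,0,0]],[85,[0,0,-0.8],[0,0,0]],[85,[0,0,0],[0,0,0]],[85,[0,0,0],[0,0,0]]]'

```text
clock: 26.9
eef_pos: [518.0, 363.3, 76.1]
tool_rot: [3.139, -0.001, 1.434]
force: [0.9, 0.5, 0.2]
width: 85.1
gripper_force: 0.0
```

>>> send_rows --series '[[50,[0,0,0],[0,0,0]],[50,[0,0,0],[0,0,0]],[50,[0,0,0],[0,0,0]],[50,[0,0,0],[0,0,0]],[50,[0,0,0],[0,0,0]]]'

```text
clock: 27.52
eef_pos: [517.6, 365.2, 76.9]
tool_rot: [3.138, -0.003, 1.436]
force: [-0.2, -0.7, 5.8]
width: 61.5
gripper_force: 66.3
```

>>> send_rows --series '[[50,[0,0,0.5],[0,0,0]],[50,[0,0,0.7],[0,0,0]],[50,[0,0,0.7],[0,0,0]],[50,[0,0,0.4],[0,0,0]],[50,[0,0,0],[0,0,0]]]'

```text
clock: 28.15
eef_pos: [517.3, 365.2, 215.1]
tool_rot: [3.138, -0.004, 1.437]
force: [-0.2, 0.3, -1.9]
width: 61.0
gripper_force: 65.6
```

>>> send_rows --series '[[50,[0.1,-0.5,0],[0,0,0]],[50,[0.2,-0.7,0],[0,0,0]],[50,[0.3,-0.75,0],[0,0,0]],[50,[0.3,-0.75,0],[0,0,0]],[50,[0.4,-0.75,0],[0,0,0]],[50,[0.3,-0.75,0],[0,0,0]],[50,[0.3,-0.6,0],[0,0,0]],[50,[0.1,-0.27,0],[0,0,0]]]'

```text
clock: 29.15
eef_pos: [636.0, 57.1, 211.2]
tool_rot: [-3.14, 0.002, 1.433]
force: [-0.8, 0.7, -1.0]
width: 60.9
gripper_force: 65.6
```

>>> send_rows --series '[[50,[0,0,0],[0,0,0]],[50,[0,0,0],[0,0,0]],[50,[0,0,0],[0,0,0]]]'

```text
clock: 29.52
eef_pos: [635.5, 62.7, 212.1]
tool_rot: [-3.141, -0.001, 1.439]
force: [0.3, -1.0, -0.6]
width: 61.3
gripper_force: 65.6
```

>>> send_rows --series '[[50,[0.03,-0.045,0],[0,0,0]],[50,[0,0,-0.5],[0,0,0]],[50,[0,0,-0.8],[0,0,0]],[50,[0,0,-0.7],[0,0,0]],[50,[0,0,0],[0,0,0]],[50,[0,0,0],[0,0,0]]]'

```text
clock: 30.28
eef_pos: [638.1, 57.6, 93.0]
tool_rot: [3.141, 0.0, 1.437]
force: [-0.9, 0.3, -0.4]
width: 61.0
gripper_force: 69.7
```

>>> send_rows --series '[[50,[0,0,0],[0,0,0]],[50,[0.004,0.03,0],[0,0,0]],[50,[0,0,0],[0,0,0]]]'

```text
clock: 30.65
eef_pos: [638.3, 59.9, 92.8]
tool_rot: [3.141, -0.001, 1.437]
force: [0.6, 1.1, -1.7]
width: 60.9
gripper_force: 69.7
```

Expect contact near y = 63.7.

>>> send_rows --series '[[50,[-0.01,0.03,-0.06],[0,0,0]],[50,[0,0,0],[0,0,0]]]'

```text
clock: 30.9
eef_pos: [637.0, 61.6, 88.3]
tool_rot: [-3.141, -0.0, 1.437]
force: [-0.8, 0.2, -1.3]
width: 61.1
gripper_force: 69.7
```

>>> send_rows --series '[[50,[0,0.03,0],[0,0,0]],[50,[0,0,0],[0,0,0]]]'

```text
clock: 31.15
eef_pos: [637.6, 63.2, 88.7]
tool_rot: [3.142, -0.0, 1.437]
force: [0.2, -0.8, -1.8]
width: 61.0
gripper_force: 69.7
```

>>> send_rows --series '[[50,[0,0.02,0],[0,0,0]],[50,[0,0,0],[0,0,0]]]'

```text
clock: 31.4
eef_pos: [637.5, 63.5, 88.8]
tool_rot: [3.141, 0.001, 1.436]
force: [-1.1, -1.1, -1.0]
width: 61.3
gripper_force: 69.8
```

>>> send_rows --series '[[50,[0,0.02,0],[0,0,0]],[50,[0,0,0],[0,0,0]]]'

```text
clock: 31.65
eef_pos: [637.5, 63.6, 88.8]
tool_rot: [3.141, 0.002, 1.436]
force: [-0.7, -4.8, -1.4]
width: 60.9
gripper_force: 69.8
```

>>> send_rows --series '[[50,[0,-0.03,0],[0,0,0]],[85,[0,0,0],[0,0,0]],[85,[0,0,0],[0,0,0]],[85,[0,0,0],[0,0,0]],[85,[0,0,0],[0,0,0]],[85,[0,0,0.6],[0,0,0]],[85,[0,0,0.7],[0,0,0]],[85,[0,0,0.6],[0,0,0]]]'

```text
clock: 32.65
eef_pos: [637.7, 63.6, 204.3]
tool_rot: [3.141, -0.0, 1.436]
force: [0.9, 0.1, 0.8]
width: 85.3
gripper_force: 0.0
```

>>> send_rows --series '[[85,[-0.5,-0.1,0],[0,0,0.5]],[85,[-0.7,-0.2,0],[0,0,0.6]],[85,[-0.7,-0.2,0],[0,0,0.6]],[85,[-0.7,-0.2,0],[0,0,0.6]],[85,[-0.6,-0.2,0],[0,0,0.5]],[85,[-0.25,0,0],[0,0,0.2]],[85,[0,0,0],[0,0,0]],[85,[0,0,0],[0,0,0]]]'

```text
clock: 33.65
eef_pos: [432.5, 10.1, 202.9]
tool_rot: [3.139, 0.0, 1.699]
force: [0.4, 0.3, 0.7]
width: 84.6
gripper_force: 0.0
```

```bash
python3 -c "
from h import *
see(zmin=50)
see('top',zmin=50)"
```

```text
wrist 33.7 [432.3  10.1 202.8] [1.799e+02 2.000e-02 9.734e+01] [ 0.7  0.1 -0. ]
4600 px 276 61 ctr [435.5 123. ] wh 62.4 58.5 ang -3.3 z 70.4 hue 27
7641 px 467 126 ctr [631.1 141.8] wh 63.0 22.4 ang -8.0 z 115.8 hue 30
2917 px 252 188 ctr [429.6   8.1] wh 62.4 28.5 ang 7.7 z 89.5 hue 22
1275 px 181 238 ctr [365.4 -53.7] wh 30.4 29.0 ang 0.8 z 88.7 hue 147
278 px 401 284 ctr [624.5 -91.5] wh 24.8 2.3 ang -8.3 z 79.1 hue 14
2337 px 244 305 ctr [ 437.6 -127.2] wh 62.0 29.7 ang -10.9 z 89.0 hue 67
332 px 380 363 ctr [ 645.  -242.8] wh 42.2 30.1 ang 82.8 z 70.2 hue 26
top 33.75 [432.   10.  202.7] [1.7993e+02 2.0000e-02 9.7340e+01] [-0.   0.3  0. ]
382 px 110 127 ctr [664.8 382.2] wh 93.1 10.2 ang 75.5 z 129.0 hue 19
1209 px 218 139 ctr [644.3 139.4] wh 87.9 22.2 ang -7.9 z 117.4 hue 30
474 px 405 148 ctr [ 630.1 -403.5] wh 75.1 74.2 ang -46.5 z 85.5 hue 102
419 px 347 148 ctr [ 628.  -242.6] wh 61.6 43.4 ang -7.8 z 72.5 hue 24
187 px 295 151 ctr [ 612.2 -100.5] wh 49.0 19.7 ang -8.0 z 99.9 hue 16
690 px 394 188 ctr [ 518.9 -367.6] wh 72.0 61.4 ang 87.8 z 72.7 hue 23
302 px 305 218 ctr [ 437.4 -128.2] wh 61.4 28.1 ang -11.2 z 90.8 hue 30
441 px 207 217 ctr [435.5 124.8] wh 60.7 52.2 ang -2.6 z 72.8 hue 24
833 px 162 232 ctr [395.2 242.2] wh 85.3 61.7 ang -85.2 z 72.6 hue 26
384 px 391 233 ctr [ 399.6 -350.9] wh 61.6 28.0 ang 41.0 z 91.1 hue 149
310 px 348 238 ctr [ 385.7 -241.3] wh 59.9 29.4 ang 1.8 z 72.5 hue 25
71 px 280 245 ctr [365.2 -60.5] wh 27.8 15.2 ang 0.0 z 91.6 hue 149
```

>>> send_rows --series '[[85,[0.0,0,-0.5],[0,0,0]],[85,[0,0,-0.8],[0,0,0]],[85,[0,0,-0.85],[0,0,0]],[85,[0,0,0],[0,0,0]],[85,[0,0,0],[0,0,0]]]'

```text
clock: 34.38
eef_pos: [431.5, 9.4, 74.7]
tool_rot: [3.14, 0.0, 1.698]
force: [-0.1, 0.3, -0.1]
width: 85.0
gripper_force: 0.0
```

>>> send_rows --series '[[50,[0,0,0],[0,0,0]],[50,[0,0,0],[0,0,0]],[50,[0,0,0],[0,0,0]],[50,[0,0,0],[0,0,0]],[50,[0,0,0],[0,0,0]]]'

```text
clock: 35.0
eef_pos: [431.9, 9.8, 75.9]
tool_rot: [3.137, 0.0, 1.699]
force: [0.7, -0.8, 8.1]
width: 61.3
gripper_force: 64.0
```

>>> send_rows --series '[[50,[0,0,0.5],[0,0,0]],[50,[0,0,0.7],[0,0,0]],[50,[0,0,0.7],[0,0,0]],[50,[0,0,0.4],[0,0,0]],[50,[0,0,0],[0,0,0]]]'

```text
clock: 35.62
eef_pos: [431.8, 10.0, 214.3]
tool_rot: [3.135, -0.001, 1.699]
force: [-0.6, 1.4, -1.2]
width: 61.0
gripper_force: 66.1
```

>>> send_rows --series '[[50,[0.4,0.0,0],[0,0,-0.5]],[50,[0.7,0.1,0],[0,0,-0.5]],[50,[0.75,0.1,0],[0,0,-0.5]],[50,[0.75,0.1,0],[0,0,-0.6]],[50,[0.55,0.06,0],[0,0,-0.5]],[50,[0.2,0,0],[0,0,-0.4]],[50,[0,0,0],[0,0,0]],[50,[0,0,0],[0,0,0]]]'

```text
clock: 36.62
eef_pos: [629.9, 30.9, 211.5]
tool_rot: [-3.14, -0.0, 1.436]
force: [-0.4, -1.1, -1.7]
width: 60.9
gripper_force: 66.2
```

>>> send_rows --series '[[50,[0,0,0],[0,0,0]]]'

```text
clock: 36.75
eef_pos: [630.5, 31.1, 212.0]
tool_rot: [-3.141, -0.0, 1.436]
force: [0.2, 0.3, -0.8]
width: 60.7
gripper_force: 66.2
```

>>> send_rows --series '[[50,[0.04,0,-0.5],[0,0,0]],[50,[0,0,-0.8],[0,0,0]],[50,[0,0,-0.74],[0,0,0]],[50,[0,0,0],[0,0,0]],[50,[0,0,0],[0,0,0]],[50,[0,0,0],[0,0,0]]]'

```text
clock: 37.5
eef_pos: [634.2, 31.2, 90.3]
tool_rot: [3.14, -0.0, 1.436]
force: [-0.3, -0.2, -1.1]
width: 61.4
gripper_force: 74.2
```

>>> send_rows --series '[[50,[0,0.02,0],[0,0,0]],[50,[0,0,0],[0,0,0]]]'

```text
clock: 37.75
eef_pos: [634.0, 32.8, 89.8]
tool_rot: [3.141, -0.0, 1.437]
force: [0.5, 0.5, -0.9]
width: 61.0
gripper_force: 74.2
```

>>> send_rows --series '[[50,[-0.01,0.03,-0.03],[0,0,0]],[50,[0,0,0],[0,0,0]]]'

```text
clock: 38.0
eef_pos: [633.0, 34.5, 87.3]
tool_rot: [-3.141, -0.0, 1.437]
force: [0.4, 0.1, -0.8]
width: 61.3
gripper_force: 74.2
```

>>> send_rows --series '[[50,[0,0.02,0],[0,0,0]],[50,[0,0,0],[0,0,0]]]'

```text
clock: 38.25
eef_pos: [633.3, 35.3, 87.5]
tool_rot: [-3.142, 0.0, 1.436]
force: [0.5, -0.7, -1.6]
width: 61.5
gripper_force: 74.2
```

>>> send_rows --series '[[50,[0,0.02,0],[0,0,0]],[50,[0,0,0],[0,0,0]]]'

```text
clock: 38.5
eef_pos: [633.2, 35.4, 87.5]
tool_rot: [3.141, 0.001, 1.436]
force: [-0.4, -3.8, -1.8]
width: 61.0
gripper_force: 74.1
```

>>> send_rows --series '[[50,[0,0.02,0],[0,0,0]],[50,[0,0,0],[0,0,0]]]'

```text
clock: 38.75
eef_pos: [633.3, 35.5, 87.6]
tool_rot: [3.141, 0.003, 1.435]
force: [-0.5, -5.6, -1.8]
width: 61.0
gripper_force: 74.1
```

>>> send_rows --series '[[50,[0,-0.03,0],[0,0,0]],[85,[0,0,0],[0,0,0]],[85,[0,0,0],[0,0,0]],[85,[0,0,0],[0,0,0]],[85,[0,0,0],[0,0,0]],[85,[0,0,0.6],[0,0,0]],[85,[0,0,0.7],[0,0,0]],[85,[0,0,0.6],[0,0,0]]]'

```text
clock: 39.75
eef_pos: [633.4, 36.1, 203.1]
tool_rot: [3.141, -0.0, 1.436]
force: [-0.5, -0.0, -0.5]
width: 85.0
gripper_force: 0.0
```

>>> send_rows --series '[[85,[-0.4,-0.3,0],[0,0,-0.2]],[85,[-0.65,-0.55,0],[0,0,-0.2]],[85,[-0.65,-0.55,0],[0,0,-0.2]],[85,[-0.65,-0.55,0],[0,0,0]],[85,[-0.6,-0.5,0],[0,0,0]],[85,[-0.25,-0.2,0],[0,0,0]],[85,[0,0,0],[0,0,0]],[85,[0,0,0],[0,0,0]]]'

```text
clock: 40.75
eef_pos: [443.0, -122.0, 201.6]
tool_rot: [3.14, -0.001, 1.386]
force: [-1.0, 0.5, 0.8]
width: 85.0
gripper_force: 0.0
```

```bash
python3 -c "
from h import *
see(zmin=50)"
```

```text
wrist 40.8 [ 442.9 -121.9  201.5] [ 1.7994e+02 -2.0000e-02  7.9450e+01] [-0.4  0.2 -0. ]
1262 px 424 7 ctr [630.5  20.1] wh 60.3 11.4 ang 2.9 z 100.4 hue 67
1404 px 155 130 ctr [365.1 -54.1] wh 30.9 28.4 ang 1.6 z 89.2 hue 147
1555 px 426 135 ctr [612.  -99.7] wh 49.9 20.2 ang -6.9 z 98.1 hue 17
2971 px 250 194 ctr [ 437.6 -127.8] wh 62.0 28.4 ang -10.5 z 89.5 hue 24
244 px 174 238 ctr [ 354.5 -160. ] wh 13.8 5.5 ang -67.8 z 86.4 hue 147
1881 px 428 251 ctr [ 628.2 -242.3] wh 62.7 44.9 ang -7.7 z 70.2 hue 30
1685 px 225 292 ctr [ 385.9 -240.5] wh 61.1 30.5 ang 1.6 z 70.1 hue 30
421 px 401 354 ctr [ 602.6 -412.2] wh 61.9 17.3 ang -70.3 z 84.1 hue 101
```

>>> send_rows --series '[[85,[-0.045,-0.07,-0.5],[0,0,0]],[85,[0,0,-0.8],[0,0,0]],[85,[0,0,-0.83],[0,0,0]],[85,[0,0,0],[0,0,0]],[85,[0,0,0],[0,0,0]]]'

```text
clock: 41.42
eef_pos: [439.7, -127.2, 74.6]
tool_rot: [3.14, 0.0, 1.385]
force: [0.7, -0.4, 0.2]
width: 85.0
gripper_force: 0.0
```

>>> send_rows --series '[[50,[0,0,0],[0,0,0]],[50,[0,0,0],[0,0,0]],[50,[0,0,0],[0,0,0]],[50,[0,0,0],[0,0,0]],[50,[0,0,0],[0,0,0]]]'

```text
clock: 42.05
eef_pos: [439.9, -127.3, 75.7]
tool_rot: [3.138, -0.0, 1.384]
force: [-0.8, -0.2, 7.2]
width: 61.1
gripper_force: 64.4
```

>>> send_rows --series '[[50,[0,0,0.5],[0,0,0]],[50,[0,0,0.7],[0,0,0]],[50,[0,0,0.7],[0,0,0]],[50,[0,0,0.4],[0,0,0]],[50,[0,0,0],[0,0,0]]]'

```text
clock: 42.68
eef_pos: [439.9, -127.2, 214.2]
tool_rot: [3.136, -0.001, 1.385]
force: [1.1, -0.1, -2.0]
width: 61.4
gripper_force: 66.1
```

>>> send_rows --series '[[50,[0.4,0.2,0],[0,0,0.2]],[50,[0.65,0.45,0],[0,0,0.2]],[50,[0.65,0.45,0],[0,0,0.2]],[50,[0.65,0.45,0],[0,0,0]],[50,[0.6,0.45,0],[0,0,0]],[50,[0.2,0.16,0],[0,0,0]],[50,[0,0,0],[0,0,0]],[50,[0,0,0],[0,0,0]]]'

```text
clock: 43.68
eef_pos: [626.1, 0.7, 211.5]
tool_rot: [-3.14, 0.001, 1.434]
force: [-0.1, -1.9, -0.7]
width: 60.6
gripper_force: 66.1
```

>>> send_rows --series '[[50,[0,0,0],[0,0,0]]]'

```text
clock: 43.8
eef_pos: [626.6, 0.9, 212.0]
tool_rot: [-3.141, 0.0, 1.434]
force: [0.4, 0.3, -1.6]
width: 61.1
gripper_force: 66.1
```

>>> send_rows --series '[[50,[0.04,0.02,-0.5],[0,0,0]],[50,[0,0,-0.8],[0,0,0]],[50,[0,0,-0.75],[0,0,0]],[50,[0,0,0],[0,0,0]],[50,[0,0,0],[0,0,0]],[50,[0,0,0],[0,0,0]]]'

```text
clock: 44.55
eef_pos: [630.2, 3.3, 89.6]
tool_rot: [3.141, -0.0, 1.436]
force: [0.1, 0.3, -1.2]
width: 61.2
gripper_force: 74.8
```

>>> send_rows --series '[[50,[0,0.03,-0.02],[0,0,0]],[50,[0,0,0],[0,0,0]]]'

```text
clock: 44.8
eef_pos: [630.0, 5.9, 87.8]
tool_rot: [3.141, -0.0, 1.437]
force: [-0.4, -0.3, -1.6]
width: 60.7
gripper_force: 74.8
```

>>> send_rows --series '[[50,[0,0.02,0],[0,0,0]],[50,[0,0,0],[0,0,0]]]'

```text
clock: 45.05
eef_pos: [630.0, 6.4, 87.6]
tool_rot: [3.141, 0.0, 1.436]
force: [1.0, -0.7, -1.5]
width: 61.0
gripper_force: 74.8
```

>>> send_rows --series '[[50,[0,0.02,0],[0,0,0]],[50,[0,0,0],[0,0,0]]]'

```text
clock: 45.3
eef_pos: [630.0, 6.6, 87.6]
tool_rot: [3.141, 0.001, 1.436]
force: [-1.0, -4.2, -0.5]
width: 61.2
gripper_force: 74.8
```

>>> send_rows --series '[[50,[0,0.02,0],[0,0,0]],[50,[0,0,0],[0,0,0]]]'

```text
clock: 45.55
eef_pos: [630.0, 6.6, 87.6]
tool_rot: [3.141, 0.003, 1.435]
force: [0.2, -5.8, -0.7]
width: 61.3
gripper_force: 74.7
```

>>> send_rows --series '[[50,[0,-0.03,0],[0,0,0]],[85,[0,0,0],[0,0,0]],[85,[0,0,0],[0,0,0]],[85,[0,0,0],[0,0,0]],[85,[0,0,0],[0,0,0]],[85,[0,0,0.6],[0,0,0]],[85,[0,0,0.7],[0,0,0]],[85,[0,0,0.6],[0,0,0]]]'

```text
clock: 46.55
eef_pos: [630.1, 7.2, 203.1]
tool_rot: [3.141, -0.0, 1.436]
force: [0.4, 0.5, -0.1]
width: 84.9
gripper_force: 0.0
```

```bash
python3 -c "
from h import *
see('top',zmin=50)
see('wrist',zmin=50,png='w4')"
```

```text
top 46.6 [632.8   6.7 207.9] [ 1.7952e+02 -8.0000e-02  8.2290e+01] [ 0.5 -1.   3.1]
380 px 110 127 ctr [664.9 382.3] wh 95.7 10.9 ang 75.2 z 129.1 hue 19
470 px 406 148 ctr [ 629.3 -403.1] wh 74.6 74.5 ang -44.5 z 85.8 hue 102
417 px 347 148 ctr [ 628.4 -242.9] wh 62.1 43.7 ang -7.1 z 72.5 hue 23
189 px 295 151 ctr [ 612.3 -100.6] wh 49.9 19.5 ang -8.3 z 100.0 hue 16
689 px 394 188 ctr [ 519.  -368.3] wh 71.1 61.8 ang 88.3 z 72.5 hue 22
377 px 391 233 ctr [ 399.7 -351.8] wh 62.0 29.8 ang 40.6 z 90.8 hue 149
310 px 348 238 ctr [ 385.7 -241.4] wh 60.3 30.0 ang 2.7 z 72.5 hue 23
135 px 277 245 ctr [365.2 -54.2] wh 27.8 27.7 ang -89.4 z 91.3 hue 149
wrist 46.65 [632.6   6.7 205.9] [ 1.7954e+02 -7.0000e-02  8.2300e+01] [0.4 0.2 0.1]
2262 px 21 24 ctr [396.2 237.2] wh 74.3 64.1 ang -85.9 z 70.3 hue 25
16594 px 248 103 ctr [645.  139.7] wh 88.5 22.4 ang -7.6 z 116.5 hue 30
2866 px 56 101 ctr [436.6 123. ] wh 62.3 58.7 ang -3.3 z 70.2 hue 15
934 px 48 260 ctr [365.6 -53.5] wh 31.6 28.8 ang 2.2 z 88.0 hue 147
1906 px 250 284 ctr [612.9 -99.4] wh 50.1 20.8 ang -6.9 z 97.8 hue 13
675 px 117 359 ctr [ 385.5 -240.8] wh 62.5 31.2 ang 3.6 z 70.0 hue 22
```

View pics/w4.png

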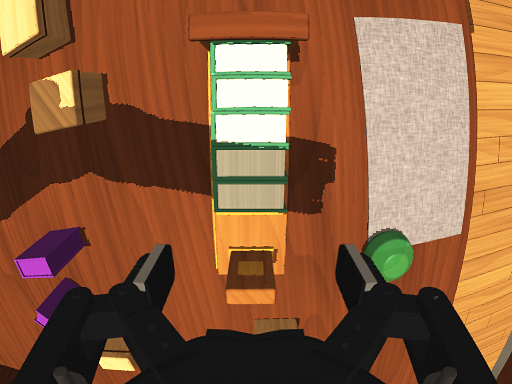

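Wrist view: the five green books stand square and touching from the cheek (250,25) down to (250,195), and the bookend is back at (250,275). Next is block30.

>>> send_rows --series '[[85,[-0.4,-0.4,0],[0,0,0.3]],[85,[-0.65,-0.65,0],[0,0,0.4]],[85,[-0.65,-0.65,0],[0,0,0.4]],[85,[-0.65,-0.65,0],[0,0,0.4]],[85,[-0.65,-0.65,0],[0,0,0.3]],[85,[-0.6,-0.65,0],[0,0,0.2]],[85,[-0.4,-0.4,0],[0,0,0]],[85,[0,0,0],[0,0,0]]]'

```text
clock: 47.65
eef_pos: [387.6, -237.6, 201.4]
tool_rot: [-3.14, 0.0, 1.605]
force: [0.8, 0.4, -0.5]
width: 85.1
gripper_force: 0.0
```

>>> send_rows --series '[[85,[0,0,0],[0,0,0]],[85,[0,0,0],[0,0,0]]]'

```text
clock: 47.9
eef_pos: [390.8, -234.8, 201.3]
tool_rot: [-3.142, -0.001, 1.613]
force: [-0.5, 0.2, -0.2]
width: 84.9
gripper_force: 0.0
```

```bash
python3 -c "
from h import *
see(zmin=50)"
```

```text
wrist 47.95 [ 390.8 -234.8  201.3] [-1.800e+02 -2.000e-02  9.244e+01] [-0.8 -0.3  0.1]
212 px 235 2 ctr [365.4 -68.2] wh 29.9 1.3 ang 2.0 z 66.7 hue 147
247 px 495 3 ctr [649. -11.] wh 14.1 2.5 ang -4.4 z 84.9 hue 67
1514 px 478 71 ctr [ 611.7 -100.2] wh 50.9 20.7 ang -7.7 z 98.0 hue 13
202 px 215 104 ctr [ 353.8 -163.3] wh 15.3 7.6 ang -89.8 z 89.9 hue 147
2366 px 250 189 ctr [ 385.2 -241.1] wh 62.4 29.5 ang 2.2 z 70.3 hue 22
1809 px 461 199 ctr [ 627.9 -242.7] wh 62.8 44.6 ang -8.0 z 70.3 hue 30
2452 px 260 291 ctr [ 400.  -350.5] wh 62.7 29.0 ang 39.8 z 89.1 hue 148
308 px 437 286 ctr [ 654.2 -378.7] wh 41.1 6.0 ang -43.7 z 84.1 hue 100
430 px 337 307 ctr [ 495.  -378.4] wh 47.4 15.1 ang -89.0 z 70.1 hue 30
```

>>> send_rows --series '[[85,[-0.05,-0.09,-0.6],[0,0,0]],[85,[0,0,-0.9],[0,0,0]],[85,[0,0,-0.92],[0,0,0]],[85,[0,0,0],[0,0,0]],[85,[0,0,0],[0,0,0]],[85,[0,0,0],[0,0,0]]]'

```text
clock: 48.7
eef_pos: [388.6, -241.9, 58.6]
tool_rot: [3.138, 0.003, 1.612]
force: [0.4, 0.3, -0.0]
width: 85.0
gripper_force: 0.0
```

>>> send_rows --series '[[50,[0,0,0],[0,0,0]],[50,[0,0,0],[0,0,0]],[50,[0,0,0],[0,0,0]],[50,[0,0,0],[0,0,0]],[50,[0,0,0],[0,0,0]]]'

```text
clock: 49.32
eef_pos: [388.0, -241.6, 58.1]
tool_rot: [3.139, 0.001, 1.611]
force: [0.3, 0.6, 12.6]
width: 61.1
gripper_force: 62.7
```

>>> send_rows --series '[[50,[0,0,0.5],[0,0,0]],[50,[0,0,0.7],[0,0,0]],[50,[0,0,0.8],[0,0,0]],[50,[0,0,0.5],[0,0,0]],[50,[0,0,0],[0,0,0]]]'

```text
clock: 49.95
eef_pos: [388.3, -241.8, 208.7]
tool_rot: [3.136, 0.002, 1.611]
force: [0.2, -0.3, -1.3]
width: 61.3
gripper_force: 66.6
```

>>> send_rows --series '[[50,[0.4,0.3,0],[0,0,-0.3]],[50,[0.65,0.6,0],[0,0,-0.4]],[50,[0.65,0.6,0],[0,0,-0.4]],[50,[0.65,0.6,0],[0,0,-0.4]],[50,[0.65,0.6,0],[0,0,-0.3]],[50,[0.65,0.6,0],[0,0,-0.2]],[50,[0.35,0.28,0],[0,0,0]],[50,[0,0,0],[0,0,0]]]'

```text
clock: 50.95
eef_pos: [627.5, -23.7, 204.3]
tool_rot: [-3.14, -0.001, 1.441]
force: [-0.8, -0.3, -0.9]
width: 60.8
gripper_force: 66.6
```

>>> send_rows --series '[[50,[0,0,0],[0,0,0]],[50,[0,0,0],[0,0,0]]]'

```text
clock: 51.2
eef_pos: [625.9, -27.9, 206.2]
tool_rot: [-3.141, 0.0, 1.434]
force: [0.2, -0.4, -0.3]
width: 60.7
gripper_force: 66.6
```

>>> send_rows --series '[[50,[0,-0.01,-0.6],[0,0,0]],[50,[0,0,-0.85],[0,0,0]],[50,[0,0,-0.76],[0,0,0]],[50,[0,0,0],[0,0,0]],[50,[0,0,0],[0,0,0]],[50,[0,0,0],[0,0,0]]]'

```text
clock: 51.95
eef_pos: [627.5, -27.4, 75.2]
tool_rot: [3.14, -0.0, 1.436]
force: [-0.5, 0.6, -0.8]
width: 61.1
gripper_force: 71.2
```

>>> send_rows --series '[[50,[0,0.02,-0.01],[0,0,0]],[50,[0,0,0],[0,0,0]]]'

```text
clock: 52.2
eef_pos: [627.1, -25.4, 73.6]
tool_rot: [3.141, -0.0, 1.437]
force: [0.2, -0.2, -1.0]
width: 60.8
gripper_force: 71.2
```

>>> send_rows --series '[[50,[-0.015,0.02,-0.05],[0,0,0]],[50,[0,0,0],[0,0,0]]]'

```text
clock: 52.45
eef_pos: [625.7, -24.3, 69.8]
tool_rot: [-3.141, -0.0, 1.437]
force: [0.1, -1.0, -0.5]
width: 60.8
gripper_force: 71.2
```

>>> send_rows --series '[[50,[0,0.02,-0.01],[0,0,0]],[50,[0,0,0],[0,0,0]]]'

```text
clock: 52.7
eef_pos: [626.1, -23.3, 69.5]
tool_rot: [-3.142, -0.0, 1.437]
force: [0.2, 0.2, -0.5]
width: 61.0
gripper_force: 71.2
```

>>> send_rows --series '[[50,[0,0.02,0],[0,0,0]],[50,[0,0,0],[0,0,0]]]'

```text
clock: 52.95
eef_pos: [626.1, -23.0, 69.6]
tool_rot: [3.141, 0.001, 1.436]
force: [-1.0, -2.5, -1.9]
width: 61.0
gripper_force: 71.2
```

>>> send_rows --series '[[50,[0,0.02,0],[0,0,0]],[50,[0,0,0],[0,0,0]]]'

```text
clock: 53.2
eef_pos: [626.0, -23.0, 69.6]
tool_rot: [3.141, 0.002, 1.435]
force: [-0.0, -5.2, -2.1]
width: 61.0
gripper_force: 71.1
```

>>> send_rows --series '[[50,[0,-0.03,0],[0,0,0]],[85,[0,0,0],[0,0,0]],[85,[0,0,0],[0,0,0]],[85,[0,0,0],[0,0,0]],[85,[0,0,0],[0,0,0]],[85,[0,0,0.6],[0,0,0]],[85,[0,0,0.8],[0,0,0]],[85,[0,0,0.7],[0,0,0]]]'

```text
clock: 54.2
eef_pos: [626.2, -22.8, 197.2]
tool_rot: [3.141, -0.0, 1.436]
force: [0.7, 0.8, -0.7]
width: 85.3
gripper_force: 0.0
```

>>> send_rows --series '[[0,[-0.05,-0.4,0],[0,0,0]],[0,[-0.1,-0.6,0],[0,0,0]],[0,[-0.1,-0.6,0],[0,0,0]],[0,[-0.02,-0.35,0],[0,0,0]],[0,[0,0,0],[0,0,0]],[0,[0,0,0],[0,0,0]]]'

```text
clock: 54.95
eef_pos: [610.4, -137.7, 195.2]
tool_rot: [-3.141, -0.002, 1.438]
force: [0.5, 0.0, -0.2]
width: 0.4
gripper_force: 0.0
```

```bash
python3 -c "
from h import *
see(zmin=50,png='w5')"
```

```text
wrist 55.0 [ 610.4 -137.4  195.2] [-1.7998e+02 -1.0000e-01  8.2450e+01] [0.1 0.5 0.6]
5846 px 254 36 ctr [627.1   4.1] wh 61.9 25.9 ang -6.5 z 100.1 hue 30
1028 px 19 143 ctr [365.9 -54. ] wh 32.3 27.7 ang 2.3 z 88.1 hue 146
2021 px 254 148 ctr [ 612.9 -100. ] wh 49.7 20.9 ang -7.6 z 98.2 hue 12
333 px 39 237 ctr [ 354.5 -164.2] wh 16.7 8.8 ang 89.7 z 88.3 hue 147
794 px 301 267 ctr [ 643.6 -234.1] wh 34.5 23.7 ang -6.9 z 70.0 hue 29
```

View pics/w5.png

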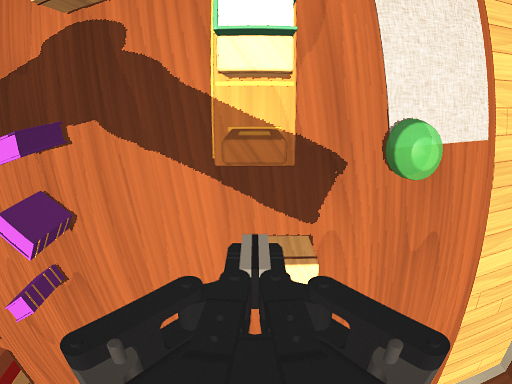

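Wrist view: block30 stands square after the last book at (255,52), with the bookend at (255,147). The shut fingers, at (255,255), are behind it. Next I lower them and push the bookend home.

>>> send_rows --series '[[0,[0,0,-0.6],[0,0,0]],[0,[0,0,-0.8],[0,0,0]],[0,[0,0,-0.75],[0,0,0]],[0,[0,0,0],[0,0,0]],[0,[0,0,0],[0,0,0]]]'

```text
clock: 55.62
eef_pos: [611.1, -139.5, 67.9]
tool_rot: [3.14, 0.0, 1.438]
force: [1.4, -0.7, 0.0]
width: -0.2
gripper_force: 0.0
```

>>> send_rows --series '[[0,[0.015,0.1,0],[0,0,0]],[0,[0.015,0.1,0],[0,0,0]],[0,[0.015,0.1,0],[0,0,0]],[0,[0,0,0],[0,0,0]]]'

```text
clock: 56.12
eef_pos: [612.9, -121.0, 66.9]
tool_rot: [3.141, -0.0, 1.437]
force: [-0.2, 0.4, -0.3]
width: 0.3
gripper_force: 0.0
```

>>> send_rows --series '[[0,[0.015,0.1,0],[0,0,0]],[0,[0.015,0.1,0],[0,0,0]],[0,[0.015,0.1,0],[0,0,0]],[0,[0.015,0.1,0],[0,0,0]],[0,[0.015,0.1,0],[0,0,0]],[0,[0,0,0],[0,0,0]]]'

```text
clock: 56.88
eef_pos: [617.3, -90.1, 66.4]
tool_rot: [-3.141, -0.002, 1.438]
force: [-0.2, 1.1, -0.2]
width: -0.1
gripper_force: 0.0
```

>>> send_rows --series '[[0,[0.01,0.08,0],[0,0,0]],[0,[0.01,0.08,0],[0,0,0]],[0,[0,0,0],[0,0,0]]]'

```text
clock: 57.25
eef_pos: [618.4, -81.2, 66.4]
tool_rot: [-3.141, -0.001, 1.437]
force: [0.2, -0.8, 0.4]
width: -0.2
gripper_force: 0.0
```

>>> send_rows --series '[[0,[0.01,0.06,0],[0,0,0]],[0,[0,0,0],[0,0,0]]]'

```text
clock: 57.5
eef_pos: [618.8, -78.1, 66.5]
tool_rot: [-3.141, -0.0, 1.437]
force: [-0.5, -1.1, -0.9]
width: -0.0
gripper_force: 0.0
```

>>> send_rows --series '[[0,[0.005,0.04,0],[0,0,0]],[0,[0,0,0],[0,0,0]]]'

```text
clock: 57.75
eef_pos: [619.1, -76.0, 66.5]
tool_rot: [-3.141, -0.0, 1.437]
force: [0.2, -1.3, -1.3]
width: -0.2
gripper_force: 0.0
```

>>> send_rows --series '[[0,[0.005,0.04,0],[0,0,0]],[0,[0,0,0],[0,0,0]]]'

```text
clock: 58.0
eef_pos: [619.4, -74.1, 66.6]
tool_rot: [3.142, 0.0, 1.436]
force: [-0.8, -2.5, -0.7]
width: -0.4
gripper_force: 0.0
```

>>> send_rows --series '[[0,[0.005,0.04,0],[0,0,0]],[0,[0,0,0],[0,0,0]]]'

```text
clock: 58.25
eef_pos: [619.4, -74.1, 66.6]
tool_rot: [3.141, 0.003, 1.435]
force: [-3.2, -7.3, -2.7]
width: 0.0
gripper_force: 0.0
```

>>> send_rows --series '[[0,[0.005,0.04,0],[0,0,0]],[0,[0,0,0],[0,0,0]]]'

```text
clock: 58.5
eef_pos: [619.4, -74.1, 66.7]
tool_rot: [3.141, 0.006, 1.433]
force: [-3.1, -9.5, -1.5]
width: -0.5
gripper_force: 0.0
```

>>> send_rows --series '[[0,[0.005,0.04,0],[0,0,0]],[0,[0,0,0],[0,0,0]]]'

```text
clock: 58.75
eef_pos: [619.4, -74.0, 66.7]
tool_rot: [3.14, 0.009, 1.432]
force: [-2.4, -14.4, -2.2]
width: 0.2
gripper_force: 0.0
```

>>> send_rows --series '[[0,[0.005,0.04,0],[0,0,0]],[0,[0,0,0],[0,0,0]]]'

```text
clock: 59.0
eef_pos: [619.4, -74.1, 66.8]
tool_rot: [3.14, 0.012, 1.431]
force: [-2.4, -19.7, -3.7]
width: -0.2
gripper_force: 0.0
```

```bash
python3 -c "
from h import *
see(zmin=50)
see('top',zmin=50)"
```

```text
wrist 59.05 [619.4 -74.1  66.8] [179.91   0.69  81.96] [ -3.4 -18.6  -2.2]
78348 px 251 213 ctr [618.5 -65.1] wh 123.8 26.7 ang -8.4 z 139.2 hue 29
top 59.1 [619.4 -74.1  66.8] [179.91   0.69  81.96] [ -3.1 -19.4  -3.3]
380 px 110 127 ctr [664.8 382.1] wh 94.3 10.4 ang 75.8 z 129.3 hue 19
204 px 205 127 ctr [657.7 137.6] wh 61.4 21.5 ang -8.1 z 119.1 hue 12
472 px 405 148 ctr [ 629.3 -403.5] wh 75.0 74.2 ang -82.8 z 85.8 hue 102
416 px 347 148 ctr [ 628.1 -242.8] wh 61.3 43.6 ang -8.5 z 73.0 hue 23
692 px 394 188 ctr [ 519.1 -368.5] wh 70.7 62.2 ang 88.3 z 72.7 hue 22
375 px 391 233 ctr [ 399.5 -351.5] wh 61.4 29.5 ang 39.7 z 91.0 hue 149
129 px 148 237 ctr [390.9 273.5] wh 58.5 23.4 ang 5.3 z 72.3 hue 25
136 px 277 245 ctr [365.2 -55.3] wh 27.7 25.9 ang 0.7 z 90.8 hue 149
```

>>> send_rows --series '[[0,[-0.02,-0.2,0],[0,0,0]],[0,[-0.03,-0.3,0],[0,0,0]],[0,[0,-0.2,0.4],[0,0,0]],[0,[0,0,0.8],[0,0,0]],[0,[0,0,0.8],[0,0,0]],[0,[0,0,0.4],[0,0,0]],[0,[0,0,0],[0,0,0]],[0,[0,0,0],[0,0,0]]]'

```text
clock: 60.1
eef_pos: [617.2, -105.5, 209.6]
tool_rot: [-3.14, -0.001, 1.437]
force: [0.2, 0.4, -0.7]
width: 0.1
gripper_force: 0.0
```

```bash
python3 - <<'E'
from h import *
d,W=see(zmin=50,png='w6')
big=cv2.resize(d['img'][:260,170:340],None,fx=3,fy=2.3*1,interpolation=cv2.INTER_CUBIC); cv2.imwrite('pics/w6c.png',big[:598,:,::-1])
# bookend top: points with z 94..104 near y -75..-30
m=(W[...,2]>93)&(W[...,2]<101)&(abs(W[...,0]-618)<40)&(W[...,1]>-80)&(W[...,1]<-30)
print('bookend',rect(W[m][:,:2]))
m=(W[...,2]>78)&(W[...,2]<86)&(abs(W[...,0]-622)<45)&(W[...,1]>-60)&(W[...,1]<20)
print('block',rect(W[m][:,:2]))
E
```

```text
wrist 60.15 [ 617.  -105.6  209.2] [-1.7986e+02 -5.0000e-02  8.2320e+01] [ 0.3 -1.   0.1]
1490 px 58 14 ctr [435.4 113.8] wh 63.8 40.9 ang -3.9 z 70.2 hue 29
8382 px 250 54 ctr [629.7  22.8] wh 62.3 62.2 ang 82.2 z 101.4 hue 30
1569 px 251 126 ctr [619.9 -50.8] wh 49.5 19.0 ang -7.7 z 98.3 hue 12
942 px 30 170 ctr [365.4 -54. ] wh 31.1 28.0 ang 2.6 z 88.2 hue 146
289 px 51 255 ctr [ 351.4 -163.5] wh 12.6 11.7 ang 53.6 z 88.0 hue 147
bookend (array([619.9175415 , -50.84574127]), 49.547237396240234, 18.9775333404541, -7.683052062988281)
block (array([625.43713379, -12.76184464]), 65.78911590576172, 54.42072677612305, -2.2426300048828125)
```

View pics/w6c.png

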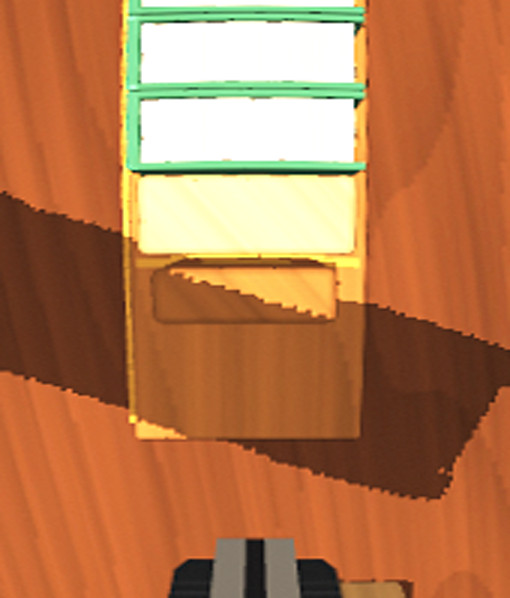

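The bookend moved 49.7 mm, so it is at its stop (crop: bookend at (245,290), block30 at (245,215)). The about 4 mm between them is the inherent 174−170. I'll take one last overall look.

```bash
python3 - <<'E'
from h import *
d=get_image('scene'); c=d['img'][100:320,120:380]; cv2.imwrite('pics/s9.png',cv2.resize(c,None,fx=2.7,fy=2.7,interpolation=cv2.INTER_CUBIC)[:,:,::-1])
E
```

```text
(no output)
```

View pics/s9.png

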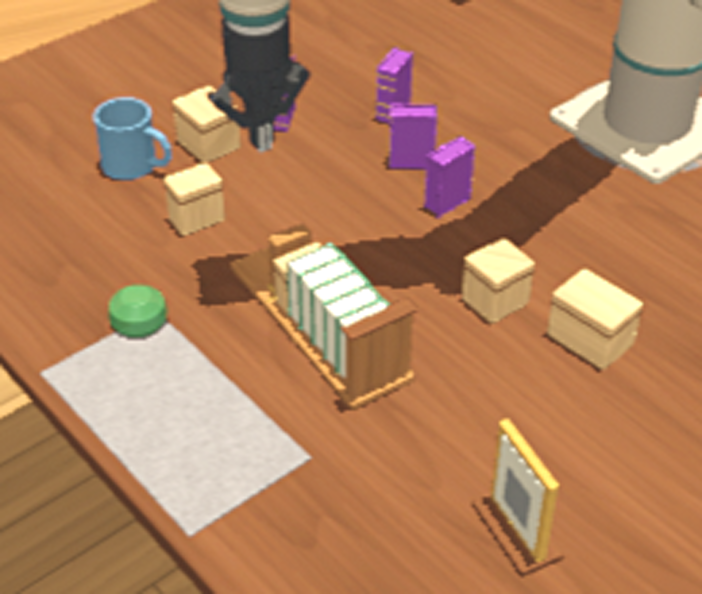

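The scene view shows the row complete and upright at (320,300). The other four blocks, the mug, the frame and the paperweight all stand clear on the desk.

```bash
python3 -c "
from cell import ctrl
print(ctrl.finish_job())"
```

```text
the job is handed in; nothing more can be done
None
```

The job is handed in: five green books and block30 stand square from the cheek with the bookend at its stop, about 4 mm of clearance left beside block30 (174 mm opening, 170 mm row), block44 on the desk, and nothing else disturbed.

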